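# Set up a vacuum filtration and hold the funnel ready over the adaptor

### The job

Set up the side-arm flask for filtering stain: press the larger of the two tapered rubber adaptors, narrow end down, snugly into the flask's neck and let go of it. Then take the straight-sided filter funnel (not the conical one) out of the wooden rack, bring it across without disturbing the bottles, the other funnel or the small adaptor, and hold it upright with the tip of its stem centred about 1 cm above the adaptor's hole, not touching it. Finish like that, still gripping the funnel in the air, so that I can wet the stem and guide it home.

Things in the scene. Friction and masses are not known exactly. Their poses are not given: they have to be found in the camera images.
- flask: Clear glass conical filter flask, 140 mm tall, 0.4 kg, loose on the bench. Foot 86 mm wide, narrowing to a straight neck 42 mm outside, 36 mm inside, from 98 mm up; a rim bead 48 mm wide forms the top 8 mm. The hose side arm (11 mm thick) leaves the neck at 114 mm height along the body's +x and ends 60 mm from the axis. Origin: centre of the underside; z up.
- flask_mouth (a point): Centre of the flask's mouth, at the top of the rim, 140 mm above the flask's underside.
- adapter: The larger of two grey bored rubber stoppers, 40 mm tall, narrow end down. Lower 26 mm taper from 31 to 39 mm wide; upper 14 mm: straight collar 43 mm wide (grip here). 16 mm hole along its axis. Wedges in the neck with its underside about 17 mm below the rim, collar then about 9 mm above the rim: fingertips not below the collar stay clear. Origin: centre of the underside; z up.
- adapter_top (a point): Centre of the hole at the adaptor's top face, 40 mm above its underside, on its axis; axes as the adaptor's.
- small_adapter: The smaller grey rubber adaptor of the same form (29 mm collar, 28 mm tall), too small for the neck; to be left where it stands. The two stand left of the flask (+y), one nearer the robot, and swap places from start to start; each has 40 mm or more of free bench on both its +y and -y side. Origin: centre of the underside; z up.
- rack: Wooden funnel rack fixed to the bench: a plate 200 x 90 mm, top face 88 mm above the bench, on two end panels, with two round 45 mm holes on its long axis, 50 mm either side of the middle. Origin: centre of the underside on the bench; x along the plate's length, z up.
- filter_funnel: White funnel with a cylindrical bowl, 104 mm tall, 0.08 kg, in either rack hole. Origin: centre of the stem's lower tip, 20 mm above the bench while racked; z up. Stem 12 mm wide to 42 mm height, cone to 36 mm wide at 68, flange 59 mm wide at 68 to 73 (rests on the rack), bowl 56 mm outside from 73 to the rim at 104: grip across the bowl from above, 40 N holds it.
- powder_funnel: White conical funnel with a short wide stem, rim 71 mm in diameter, 70 mm tall, hanging in the rack's other hole, its rim 112 mm above the bench; to be left there. Which hole holds which funnel varies. Origin: centre of the stem's lower tip; z up.
- bottle_a: Amber dropper bottle, 36 mm in diameter, 105 mm tall with its bulb, standing loose between the rack and the flask. Origin: centre of the underside; z up.
- bottle_b: Larger amber dropper bottle, 44 mm in diameter, 116 mm tall with its bulb, standing loose in the same row. Origin: centre of the underside; z up.
- bottle_c: Amber dropper bottle like bottle_a, 36 mm in diameter, 105 mm tall, standing loose in the same row. Origin: centre of the underside; z up.
Not all that is in view belongs to the job. Leave any red or yellow look-alike of the filter_funnel alone.

How it is judged:
On the way, in this order (a step that is already met when the one before it is completed fails the run):
1. the larger adaptor sits upright in the flask's neck, at least 12 mm deep, and is let go (horizontal distance between adapter and flask_mouth below 0.004 m and z of adapter in the frame of flask_mouth between -0.025 and -0.012 m and angle between the z axis of adapter and the z axis of flask, either way round below 0.12 rad and contact force between adapter and the fingers below 0.05 N and linear speed of adapter below 0.02 m/s), for 0.3 s.
2. the filter funnel is gripped and lifted out of the rack (height (world z) of filter_funnel above 0.1 m and contact force between filter_funnel and the fingers above 0.5 N and contact force between filter_funnel and rack below 0.05 N), for 0.1 s.
At the end, for the whole second after the job is handed in: Larger adaptor let go, 12-25 mm deep in the upright flask's neck, centred to 4 mm, in line to 0.12 rad; filter funnel held still by the fingers alone, upright to 0.10 rad, stem tip 3-18 mm above the adaptor's top and within 5 mm of the hole's axis, touching neither adaptor nor flask (horizontal distance between filter_funnel and adapter_top below 0.005 m and z of filter_funnel in the frame of adapter_top between 0.003 and 0.018 m and angle between filter_funnel's own z axis and vertical below 0.1 rad and contact force between filter_funnel and the fingers above 0.5 N and contact force between filter_funnel and adapter below 0.05 N and contact force between filter_funnel and flask below 0.05 N and linear speed of each of filter_funnel, flask below 0.02 m/s and horizontal distance between adapter and flask_mouth below 0.004 m and z of adapter in the frame of flask_mouth between -0.025 and -0.012 m and angle between the z axis of adapter and the z axis of flask, either way round below 0.12 rad and contact force between adapter and the fingers below 0.05 N and angle between flask's own z axis and vertical below 0.05 rad and height (world z) of flask below 0.005 m); the arm keeps its last pose, push and grip.
It fails at once if the flask is tipped more than 0.25 rad (angle between flask's own z axis and vertical above 0.25 rad).
It fails at once if a bottle is pushed more than 20 mm or knocked over (distance of any of bottle_a, bottle_b, bottle_c from where it was at the start of the episode above 0.02 m or angle between any of bottle_a, bottle_b, bottle_c's own z axis and vertical above 0.4 rad).
It fails at once if the other funnel or the small adaptor is moved more than 20 mm (distance of any of powder_funnel, small_adapter from where it was at the start of the episode above 0.02 m).
It also fails if it takes over 58 s, if anything falls off the work surface, if the arm or the gripper's body presses on something with over 40 N, if the wrist force passes 120 N, or if a joint passes its speed limit or range.

### The arm

A 7-joint arm with a two-finger parallel gripper is mounted at the origin on a cart in front of the work surface, level with it; the furniture and walls round the work are solid. World frame = base frame: x ahead of the robot, y to its left, z up, the work surface at z = 0. Lengths are in m, angles in rad, forces in N, time in s.
With the tool pointing down it reaches from about 0.35 to 0.9 m from the base axis. Payload 7.2 kg.
Tool frame: the origin (TCP) lies midway between the tips of the shut fingers; the grasp point (between the pads) lies 19 mm behind it (tcp_to_grasp is the distance from the TCP to the grasp point, in m); z points along the fingers, y is the line along which they close (so a half turn about z gives the same grasp; the last joint's range is limited). The gripper opens to 85 mm and grips with 20 to 120 N. Pads are 22 mm wide; open, the fingers measure 114 mm over their backs; the gripper's body (76 mm by 85 mm) begins 54 mm behind the grasp point. The pads swing forward as they close: fully open they stand 13 mm farther back than shut.
Start: joints at [-1.273, 0.411, -0.013, 1.596, 0.006, 1.134, -0.082], TCP at [0.224, 0.584, 0.194] pointing down, gripper open.
Joint ranges: [-2.95, 2.95], [-0.29, 1.99], [-1.47, 1.44], [0.14, 2.54], [-1.03, 4.17], [0.13, 1.85], [-2.86, 2.86]. Speed limits (rad/s): [2.39, 2.39, 3.01, 3.01, 3.14, 3.14, 3.14].

### API

Orientations are given as a rotation vector (axis times angle).
In Python, from station import * gives the robot as it stands.
- The arm moves only by the tool jog_arm, never from a script. Its argument "deltas" is a list of rows, each a list of 3 entries, a list of its own where there are three numbers: the shift along the tool's x, y, z normalised to -1 to 1, where 1 is 600 mm, then the turn, a rotation vector about the tool's x, y, z normalised to -1 to 1, where 1 is 4 degrees, then the opening, from 0 (shut) to 1 (fully open). In form: [[[dx, dy, dz], [rx, ry, rz], grip], ...]. A call has 1 to 8 rows; each row shifts and turns the commanded pose from where the row before left it, along the tool's axes as they then stand; what a row does not reach is not made up. A row lasts 1/12 s, in which the tool goes at most 41.7 mm and 7.16 degrees, less where a joint would pass 70% of its speed; a pose out of reach is approached as far as the arm can. A call with a number of a shift or a turn outside -1 to 1 is refused whole. A call with a gripper value outside its range is refused whole. The fingers move at their own pace and stop on an object; "squeeze" is the grip in N (left out, the last holds). Time passes only in rows, so rows that do not move let the fingers close. It gives the time, the measured TCP pose, the force, the opening and the grip force at its end, in the units of the state.
- state(): the state, without advancing time (a new reading comes with each control period).
- capture(name): name is "side" or "top" or "wrist"; returns the picture (480x640x3 uint8, red, green, blue); there is no depth.
- camera_model(name): a dict with "fx", "fy", "cx", "cy" (pixels), "pose" (4x4, takes a point from camera to world coordinates). Camera axes: x right, y down, z forward; pixel columns grow to the right and rows downward; lengths in m; the calibration is good to about 2 mm. A picture is of the moment at which its call begins: read the wrist's pose just before it. camera_model takes no time and is no camera call; for the wrist camera it gives the pose at the moment of the call.
- close_job(): hands the job in; it is judged then, once.
Trained networks look in the newest picture that a camera, given by its name, has taken for a name from the list of things; names that differ only in an ending like _2 or _b are one class to them, and where a whole thing is asked for, a point or a joint stands for the part that bears it (a point fixed in the world has none). Each returns a list of dicts, best first, with "conf" (0 to 1); they miss things now and then, are a little off and sometimes report something else, mostly with a low value. They report only what shows in the picture. A call takes as long as a camera call. They do not tell look-alikes from the thing itself.
- recognise(camera, name): "bbox" ([centre column, centre row, width, height] in pixels, round what is visible of it).
The state is a dict: "t": time; "joint_pos": joint angles; "dq": joint speeds; "tau": joint torques, N m; "eef_pos": TCP position; "eef_rot": TCP orientation; "wrist_force": force on the tool from outside, world axes, zero at the start; "torque": the same for the moment, N m; "gripper_width": finger opening in m; "grip_force": force on a finger pad.
Only numpy, scipy, OpenCV 4.12 (cv2) and the standard library are available. Lean on these libraries where they do the work, as an engineer would, in place of code of your own. Each camera call takes 0.05 s, during which the arm holds its last target. There are 200 camera calls.

## Working session

There is one attempt and no reset: what is moved stays moved. The work goes in short steps, Python scripts to look and compute and a tool call to move; the robot and the scene stay as the last step left them, time stands still between calls to the robot, and variables do not carry over. Pictures are saved under pics/ and viewed, at most 10 in all, crops included, and the job is handed in when it is done.

Besides the shell and the picture viewer there is one more tool, called after ">>>" as name(argument=value, ...) on one line, values as JSON. jog_arm: Moves the arm, as the interface text tells. Its arguments: {"type":"object","properties":{"deltas":{"type":"array"},"squeeze":{"type":"number"}},"required":["deltas"]}

```bash
mkdir -p pics
python3 - <<'E'
from station import *
import cv2,numpy as np
s=state();print(s)
for c in ["top","side"]:
    im=capture(c);cv2.imwrite(f"pics/{c}0.png",im[:,:,::-1])
    m=camera_model(c);print(c,m["fx"],m["cx"],m["cy"],np.round(m["pose"],3).tolist())
    for n in ["flask","adapter","small_adapter","rack","filter_funnel","powder_funnel","bottle_a"]:
        print(n,[(np.round(d["bbox"]).astype(int).tolist(),round(d["conf"],2)) for d in recognise(c,n)[:5]])
E
```

```text
{'t': 0.0, 'joint_pos': array([-1.27318597,  0.41190988, -0.01273752,  1.5970496 ,  0.00560501,
        1.13428643, -0.0822357 ]), 'dq': array([-0.00118586, -0.0006087 ,  0.00174192,  0.00036154,  0.00088156,
        0.00068072,  0.00183749]), 'tau': array([ 2.47084890e-04, -6.00618553e+01,  6.82371184e-01, -2.99411488e+01,
        1.37837324e-02,  1.06097545e-02,  4.10318682e-05]), 'eef_pos': array([0.22339749, 0.58311556, 0.19284448]), 'eef_rot': array([-5.71358621e-01, -3.08900904e+00,  2.52383875e-03]), 'wrist_force': array([ 1.10223054, -0.37856193, -0.81290531]), 'torque': array([-0.01041642, -0.06829528, -0.00253615]), 'grip_force': 0.0, 'gripper_width': 0.085614449293454}
top 550.8464197151912 313.4665352806724 236.02859880688212 [[-0.017, -0.987, 0.162, 0.32], [-1.0, 0.016, -0.008, -0.136], [0.005, -0.162, -0.987, 1.43], [0.0, 0.0, 0.0, 1.0]]
flask [([263, 245, 43, 32], 0.83), ([376, 218, 25, 25], 0.21)]
adapter []
small_adapter [([201, 231, 10, 11], 0.41), ([202, 278, 14, 19], 0.22)]
rack [([383, 242, 57, 88], 0.82)]
filter_funnel [([438, 276, 30, 27], 0.92), ([435, 200, 25, 26], 0.92), ([438, 239, 25, 27], 0.76), ([375, 219, 26, 23], 0.75)]
powder_funnel [([386, 257, 27, 31], 0.64)]
bottle_a [([320, 273, 13, 18], 0.83), ([321, 247, 12, 15], 0.61), ([326, 226, 12, 14], 0.52)]
side 619.8505962277179 317.07426431693517 250.346103768237 [[-0.981, -0.14, 0.134, 0.398], [-0.193, 0.633, -0.75, 0.713], [0.02, -0.761, -0.648, 0.854], [0.0, 0.0, 0.0, 1.0]]
flask [([316, 318, 53, 79], 0.71)]
adapter [([344, 417, 29, 32], 0.91)]
small_adapter [([272, 411, 11, 22], 0.81)]
rack [([347, 226, 100, 59], 0.8)]
filter_funnel [([310, 176, 24, 40], 0.93), ([316, 213, 28, 42], 0.85), ([352, 180, 26, 42], 0.82), ([394, 185, 25, 42], 0.64)]
powder_funnel []
bottle_a [([306, 263, 23, 41], 0.91), ([332, 272, 16, 44], 0.68)]
```

Run:
```python
import cv2
a=cv2.imread("pics/top0.png")[150:330,160:480];b=cv2.imread("pics/side0.png")[130:460,200:500]
cv2.imwrite("pics/t1.png",cv2.resize(a,(800,450),interpolation=2));cv2.imwrite("pics/s1.png",cv2.resize(b,(545,600),interpolation=2))
```

```text
(no output)
```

View pics/t1.png

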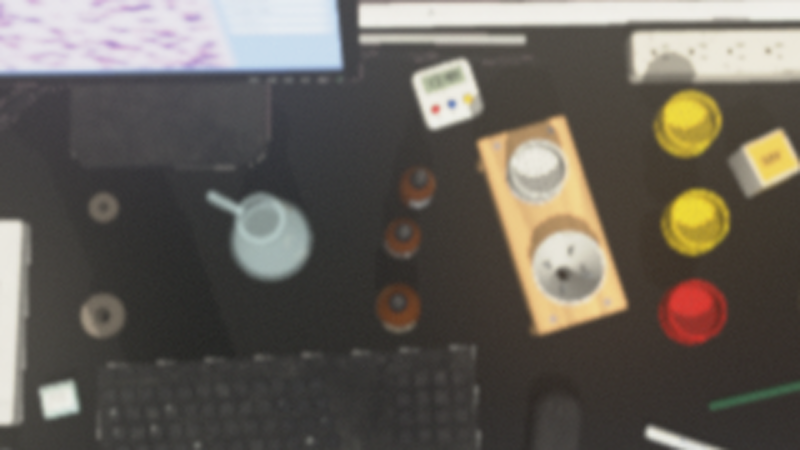

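View pics/s1.png

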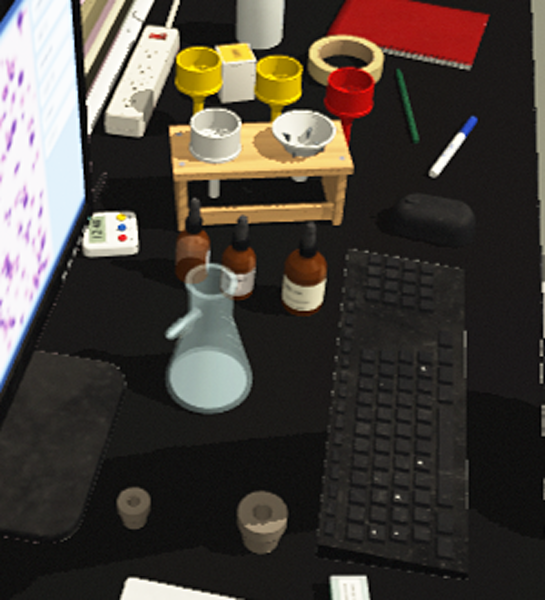

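Top view: large adaptor at about (201,276), small one at (201,233), flask mouth at (264,238) with its arm toward the upper left, filter funnel at (375,217), powder funnel at (387,256). In the side view the large adaptor's top is at (345,411), the flask mouth at (316,285) and the funnel rim at (318,197).

```bash
cat > h.py <<'E'
from station import *
import numpy as np,cv2
def ray(m,u,v):
    P=np.array(m["pose"]);d=P[:3,:3]@np.array([(u-m["cx"])/m["fx"],(v-m["cy"])/m["fy"],1]);return P[:3,3],d/np.linalg.norm(d)
def atz(m,u,v,z):
    o,d=ray(m,u,v);return np.round(o+d*(z-o[2])/d[2],4)
def tri(*r):
    A=sum(np.eye(3)-np.outer(d,d) for o,d in r);b=sum((np.eye(3)-np.outer(d,d))@o for o,d in r);return np.round(np.linalg.solve(A,b),4)
def proj(m,p):
    P=np.array(m["pose"]);q=P[:3,:3].T@(np.array(p)-P[:3,3]);return np.round([m["fx"]*q[0]/q[2]+m["cx"],m["fy"]*q[1]/q[2]+m["cy"]],1)
E
python3 - <<'E'
from h import *
from scipy.spatial.transform import Rotation as R
T=camera_model("top");S=camera_model("side");f=lambda x,y:(200+x/1.817,130+y/1.818)
g=lambda x,y:(160+x/2.5,150+y/2.5)
for n,a,b,z in [("adapter",(102,316),(263,510),.04),("small",(103,207),(133,502),.028),("mouth",(261,219),(210,281),.14),("filter",(537,168),(215,122),.124),("powder",(568,266),(304,130),.112),("botA",(419,177),(195,204),.105),("botC",(403,231),(242,221),.105),("botB",(399,297),(309,228),.116),("rackcorner",(565,116),(170,125),.088),("racknr",(627,306),(330,123),.088),("rackc2",(540,334),(352,173),.088),("sidearm end",(211,196),(173,333),.114),("foot",(271,241),(209,385),0),("monitor bl",(2,85),(88,300),.1)]:
    print(n,atz(T,*g(*a),z),atz(S,*f(*b),z),tri(ray(T,*g(*a)),ray(S,*f(*b))))
s=state();print(R.from_rotvec(s["eef_rot"]).as_matrix().round(3))
W=camera_model("wrist");print(np.round(W["pose"],3),W["fx"],W["cx"])
Tm=np.eye(4);Tm[:3,:3]=R.from_rotvec(s["eef_rot"]).as_matrix();Tm[:3,3]=s["eef_pos"];print((np.linalg.inv(Tm)@W["pose"]).round(3))
E
```

```text
adapter [0.4505 0.1392 0.04  ] [0.4502 0.1397 0.04  ] [0.4504 0.1393 0.0394]
small [0.5642 0.1423 0.028 ] [0.5634 0.1466 0.028 ] [0.5647 0.1433 0.0232]
mouth [ 0.5308 -0.0297  0.14  ] [ 0.5312 -0.0257  0.14  ] [ 0.5316 -0.0294  0.1364]
filter [ 0.579  -0.2953  0.124 ] [ 0.5786 -0.2947  0.124 ] [ 0.5789 -0.2953  0.1236]
powder [ 0.4846 -0.3232  0.112 ] [ 0.481  -0.3182  0.112 ] [ 0.4832 -0.3237  0.1082]
botA [ 0.5756 -0.1816  0.105 ] [ 0.5756 -0.1725  0.105 ] [ 0.5773 -0.1819  0.097 ]
botC [ 0.5224 -0.1649  0.105 ] [ 0.523  -0.1562  0.105 ] [ 0.5239 -0.1651  0.0973]
botB [ 0.4569 -0.1596  0.116 ] [ 0.4535 -0.1473  0.116 ] [ 0.4561 -0.1597  0.1056]
rackcorner [ 0.6386 -0.3295  0.088 ] [ 0.6374 -0.327   0.088 ] [ 0.6386 -0.3299  0.086 ]
racknr [ 0.4472 -0.3828  0.088 ] [ 0.4557 -0.3721  0.088 ] [ 0.4523 -0.3847  0.0786]
rackc2 [ 0.4213 -0.2968  0.088 ] [ 0.421  -0.2828  0.088 ] [ 0.4218 -0.2982  0.0762]
sidearm end [0.5584 0.0208 0.114 ] [0.5555 0.0214 0.114 ] [0.557  0.0208 0.1135]
foot [ 0.5301 -0.0286  0.    ] [ 0.529 -0.023  0.   ] [ 0.5304 -0.0282 -0.0059]
monitor bl [0.6763 0.2301 0.1   ] [ 0.6468 -0.0167  0.1   ] [0.6019 0.1726 0.3   ]
[[-0.934  0.358  0.   ]
 [ 0.358  0.934  0.   ]
 [-0.     0.    -1.   ]]
[[ 0.357  0.896  0.264  0.156]
 [ 0.934 -0.343 -0.1    0.611]
 [ 0.001  0.282 -0.959  0.375]
 [ 0.     0.     0.     1.   ]] 374.4781207877537 316.9838111154423
[[ 0.    -0.959 -0.282  0.073]
 [ 1.    -0.     0.001  0.002]
 [-0.001 -0.282  0.959 -0.181]
 [ 0.     0.     0.     1.   ]]
```

>>> jog_arm(deltas=[[[0,0,0],[0,0,-1],1],[[0,0,0],[0,0,-1],1],[[0,0,0],[0,0,-1],1],[[0,0,0],[0,0,-1],1],[[0,0,0],[0,0,-1],1],[[0,0,0],[0,0,-0.24],1],[[-0.029,-0.057,0],[0,0,0],1],[[-0.029,-0.057,0],[0,0,0],1]], squeeze=60)

```text
t: 1.47
eef_pos: [0.257, 0.5158, 0.1931]
eef_rot: [0.004, -3.141, -0.0]
wrist_force: [1.3, -0.4, 0.2]
gripper_width: 0.085
grip_force: 0.0
```

>>> jog_arm(deltas=[[[-0.029,-0.057,0],[0,0,0],1],[[-0.029,-0.057,0],[0,0,0],1],[[-0.029,-0.057,0],[0,0,0],1],[[-0.029,-0.057,0],[0,0,0],1],[[-0.029,-0.057,0],[0,0,0],1],[[-0.029,-0.057,0],[0,0,0],1],[[-0.029,-0.057,0],[0,0,0],1],[[-0.029,-0.057,0],[0,0,0],1]])

```text
t: 2.13
eef_pos: [0.3982, 0.2399, 0.1941]
eef_rot: [0.003, 3.141, 0.001]
wrist_force: [0.5, 0.7, -0.3]
gripper_width: 0.0852
grip_force: 0.0
```

>>> jog_arm(deltas=[[[-0.029,-0.056,0],[0,0,0],1],[[-0.029,-0.056,0],[0,0,0],1],[[-0.029,-0.056,0],[0,0,0],1],[[0,0,0.055],[0,0,0],1],[[0,0,0],[0,0,0],1],[[0,0,0],[0,0,0],1]])

```text
t: 2.63
eef_pos: [0.4488, 0.1405, 0.1601]
eef_rot: [-0.003, -3.139, 0.001]
wrist_force: [-0.3, 0.2, 0.5]
gripper_width: 0.0853
grip_force: 0.0
```

Run:
```python
from h import *
s=state();print(s["eef_pos"],s["eef_rot"])
m=camera_model("wrist");im=capture("wrist");cv2.imwrite("pics/w1.png",im[:,:,::-1])
print("exp",proj(m,[.4504,.1393,.04]),proj(m,s["eef_pos"]),proj(m,[.564,.143,.028]),proj(m,[.5312,-.029,.14]))
for n in ["adapter","small_adapter","flask"]: print(n,[(np.round(d["bbox"],1),round(d["conf"],2)) for d in recognise("wrist",n)[:4]])
```

```text
[0.4487599  0.14050171 0.16013367] [-2.77676282e-03 -3.13887841e+00  1.42232625e-03]
exp [313.  231.3] [312.8 283.3] [317.6 345.3] [ 45.8 393.5]
adapter [(array([315.7, 230.3,  49.6,  46.6]), 0.72), (array([ 12.7, 351.4,  25.3,  46.2]), 0.52)]
small_adapter [(array([322.1, 341.1,  30.1,  40.2]), 0.64)]
flask [(array([104.2, 323.8, 173.1, 126.1]), 0.65)]
```

View pics/w1.png

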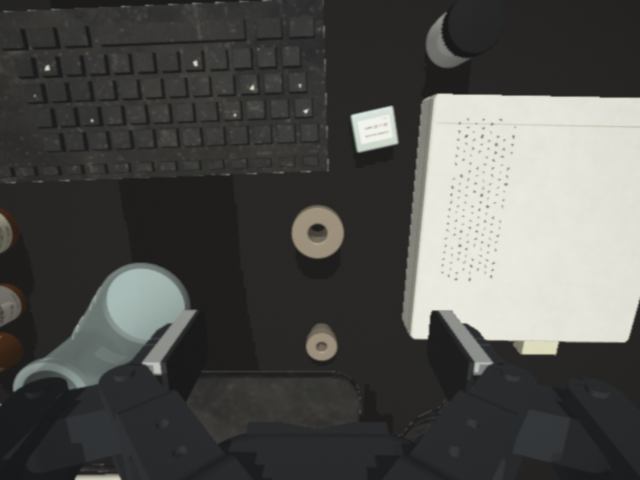

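The wrist view shows the large adaptor's top at about (318,232), the small one at (321,343) and a white box to the right from column 405. I'll fit the ring's outline precisely.

Run:
```python
from h import *
m=camera_model("wrist");im=cv2.imread("pics/w1.png");
hsv=cv2.cvtColor(im,cv2.COLOR_BGR2HSV)
g=cv2.cvtColor(im,cv2.COLOR_BGR2GRAY)
roi=np.zeros_like(g);roi[195:275,280:360]=1
k=((g>90)*roi).astype(np.uint8)
c,_=cv2.findContours(k,cv2.RETR_CCOMP,cv2.CHAIN_APPROX_NONE)
for q in c:
    if len(q)>15: e=cv2.fitEllipse(q);print(len(q),e,atz(m,*e[0],.04))
# corners of box
print(atz(m,405,325,0),atz(m,405,325,.05))
```

```text
146 ((317.30426025390625, 231.7187042236328), (51.178977966308594, 51.47714614868164), 171.77392578125) [0.4531 0.1449 0.04  ]
52 ((316.9944152832031, 230.55767822265625), (14.923789024353027, 20.553863525390625), 86.72109985351562) [0.4521 0.1446 0.04  ]
[0.5608 0.2344 0.    ] [0.534  0.2213 0.05  ]
```

```bash
cat >> h.py <<'E'
def ring(cam,p,r,thr,z,name=None):
    m=camera_model(cam);im=capture(cam)
    if name: cv2.imwrite(name,im[:,:,::-1])
    u,v=np.round(proj(m,p)).astype(int)
    g=cv2.cvtColor(im,cv2.COLOR_RGB2GRAY);k=np.zeros_like(g);k[v-r:v+r,u-r:u+r]=(g>thr)[v-r:v+r,u-r:u+r]
    c,_=cv2.findContours(k,cv2.RETR_EXTERNAL,cv2.CHAIN_APPROX_NONE)
    q=max(c,key=len);e=cv2.fitEllipse(cv2.convexHull(q));print(cam,np.round(e[0],1),np.round(e[1],1),atz(m,*e[0],z))
E
python3 - <<'E'
from h import *
print(state()["eef_pos"],state()["t"])
ring("wrist",[.4504,.141,.04],40,90,.04)
print(state()["eef_pos"])
ring("wrist",[.4504,.141,.04],40,90,.04)
ring("top",[.4504,.141,.04],14,75,.04)
ring("side",[.4504,.141,.03],22,75,.03)
E
```

```text
[0.45012038 0.1422087  0.16187198] 2.8333
wrist [314.7 228.9] [51.5 52.2] [0.4507 0.1427 0.04  ]
[0.45008554 0.1420997  0.16176527]
wrist [314.9 228.9] [51.6 52.2] [0.4507 0.1427 0.04  ]
top [201.1 277.8] [14.2 18.8] [0.4469 0.1385 0.04  ]
side [344.4 415.4] [27.1 34. ] [0.4499 0.1417 0.03  ]
```

>>> jog_arm(deltas=[[[0,0,0.05],[0,0,0],1],[[0,0,0.06],[0,0,0],1],[[0,0,0.06],[0,0,0],1],[[0,0,0.04],[0,0,0],1],[[0,0,0.023],[0,0,0],1],[[0,0,0],[0,0,0],1],[[0,0,0],[0,0,0],1],[[0,0,0],[0,0,0],1]])

```text
t: 3.7
eef_pos: [0.4506, 0.1413, 0.0219]
eef_rot: [-0.0, 3.14, 0.001]
wrist_force: [0.1, 1.2, -0.4]
gripper_width: 0.0853
grip_force: 0.0
```

>>> jog_arm(deltas=[[[0,0,0],[0,0,0],0],[[0,0,0],[0,0,0],0],[[0,0,0],[0,0,0],0],[[0,0,0],[0,0,0],0],[[0,0,0],[0,0,0],0],[[0,0,0],[0,0,0],0],[[0,0,0],[0,0,0],0],[[0,0,0],[0,0,0],0]])

```text
t: 4.37
eef_pos: [0.4498, 0.1409, 0.0209]
eef_rot: [-0.0, 3.142, 0.0]
wrist_force: [-0.1, 0.3, 0.2]
gripper_width: -0.0
grip_force: 0.0
```

Run:
```python
from h import *
s=state();print(s["eef_pos"],s["gripper_width"],s["grip_force"])
im=capture("wrist")
m=camera_model("wrist");print(proj(m,s["eef_pos"]),m["cy"])
cv2.imwrite("pics/w2.png",cv2.resize(im[230:480,160:480,::-1],(800,600)))
```

```text
[0.44980216 0.14087514 0.02089849] -3.461626016137082e-05 0.0
[312.8 283.4] 247.56343440346023
```

View pics/w2.png

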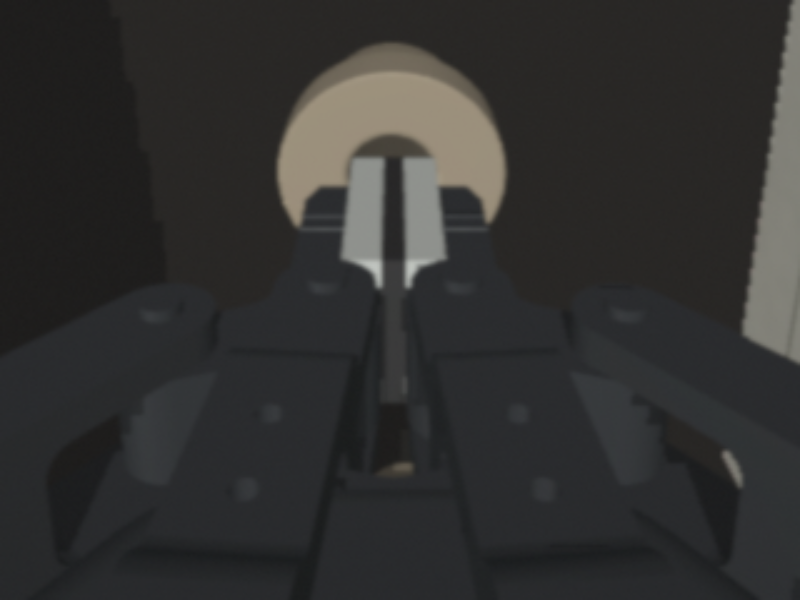

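The fingers shut on nothing: the ring (crop centre about (392,165)) shows whole behind the closed fingertips (crop (395,157)). I'll work out where it is now.

Run:
```python
from h import *
m=camera_model("wrist");im=cv2.imread("pics/w2.png")
g=cv2.cvtColor(im,cv2.COLOR_BGR2GRAY)
# top-face outer edge points from the crop by eye
P=np.float32([[392,70],[330,93],[455,93],[290,130],[494,130],[278,172],[506,172],[287,210],[497,210]])
P=P/np.array([2.5,2.4])+[160,230]
for z in (0,.02,.04,.06,.08,.1):
    Q=np.array([atz(m,*p,z) for p in P]); 
    A=np.c_[2*Q[:,:2],np.ones(len(Q))];b=(Q[:,:2]**2).sum(1);c=np.linalg.lstsq(A,b,rcond=None)[0]
    print(z,c[:2].round(4),"r",np.sqrt(c[2]+c[0]**2+c[1]**2).round(4))
print("fingertip as seen",[atz(m,160+395/2.5,230+157/2.4,z) for z in (.0,.02,.04,.06)],state()["eef_pos"])
T=capture("top")[:,:,::-1];S=capture("side")[:,:,::-1]
cv2.imwrite("pics/c2.png",np.hstack([cv2.resize(T[200:320,150:280],(400,370)),cv2.resize(S[300:460,240:400],(400,370))]))
```

```text
0 [0.4709 0.1429] r 0.0266
0.02 [0.4617 0.1429] r 0.024
0.04 [0.4523 0.1429] r 0.0214
0.06 [0.443  0.1429] r 0.0187
0.08 [0.4338 0.1429] r 0.0161
0.1 [0.4245 0.1429] r 0.0135
fingertip as seen [array([ 0.4657,  0.1436, -0.    ]), array([0.457 , 0.1436, 0.02  ]), array([0.4482, 0.1435, 0.04  ]), array([0.4394, 0.1434, 0.06  ])] [0.44977719 0.14085132 0.02086995]
```

View pics/c2.png

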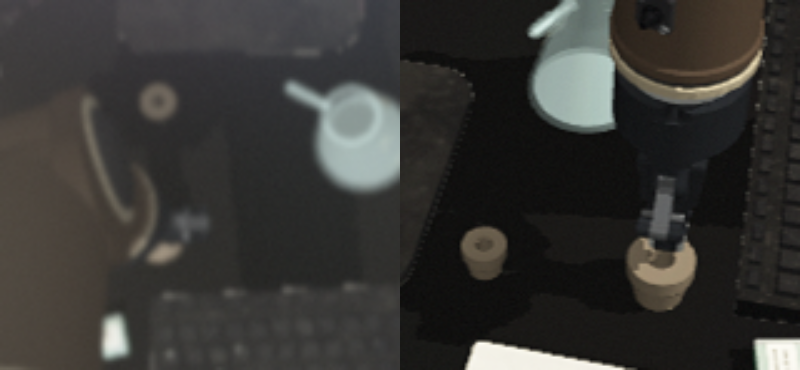

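Run:
```python
from h import *
m=camera_model("side");s=state();print(s["eef_pos"],s["wrist_force"],s["gripper_width"])
for z in (.02,.03,.04,.05): print(z,proj(m,[.4498,.1409,z]),"crop",(proj(m,[.4498,.1409,z])-[240,300])*[2.5,2.3125]+[400,0])
S=capture("side")[:,:,::-1];cv2.imwrite("pics/c3.png",cv2.resize(S[360:440,300:400],(800,600),interpolation=cv2.INTER_CUBIC))
```

```text
[0.44977105 0.14084537 0.02083794] [ 0.28564406  0.33129215 -0.16787784] -0.00017682002872229348
0.02 [344.2 418.7] crop [660.5     274.49375]
0.03 [344.6 415. ] crop [661.5    265.9375]
0.04 [344.9 411.2] crop [662.25 257.15]
0.05 [345.2 407.4] crop [663.     248.3625]
```

View pics/c3.png

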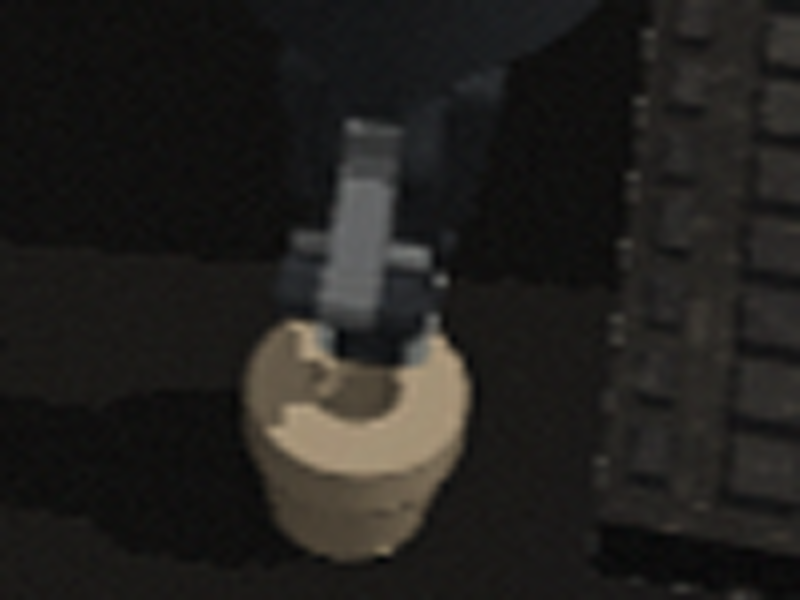

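The fingertips hover over the adaptor: they lie behind the reported TCP by 20–40 mm. The adaptor has not moved. I'll reopen, go lower in stages and test.

>>> jog_arm(deltas=[[[0,0,0],[0,0,0],1],[[0,0,0],[0,0,0],1],[[0,0,0],[0,0,0],1],[[-0.002,0.002,0],[0,0,0],1],[[0,0,0],[0,0,0],1],[[0,0,0.012],[0,0,0],1],[[0,0,0.012],[0,0,0],1],[[0,0,0.011],[0,0,0],1]])

```text
t: 5.23
eef_pos: [0.4508, 0.142, -0.001]
eef_rot: [0.0, -3.141, 0.0]
wrist_force: [-0.0, 0.8, 0.4]
gripper_width: 0.0853
grip_force: 0.0
```

>>> jog_arm(deltas=[[[0,0,0],[0,0,0],0.4],[[0,0,0],[0,0,0],0.4],[[0,0,0],[0,0,0],0.4],[[0,0,0],[0,0,0],0.4],[[0,0,0],[0,0,0],0.4],[[0,0,0],[0,0,0],0.4]])

```text
t: 5.73
eef_pos: [0.4521, 0.1421, 0.0009]
eef_rot: [0.001, 3.14, 0.001]
wrist_force: [-0.8, -1.4, 8.4]
gripper_width: 0.0347
grip_force: 6.5
```

Run:
```python
from h import *
s=state();print(s["eef_pos"],s["gripper_width"],s["grip_force"],s["wrist_force"])
W=capture("wrist")[:,:,::-1];S=capture("side")[:,:,::-1]
cv2.imwrite("pics/c4.png",np.hstack([cv2.resize(W[200:440,200:440],(400,400)),cv2.resize(S[350:450,295:395],(400,400),interpolation=2)]))
```

```text
[0.45205018 0.14213937 0.00092704] 0.034704611182691136 6.4951769879183985 [-0.83366671 -1.35731212  8.37785615]
```

View pics/c4.png

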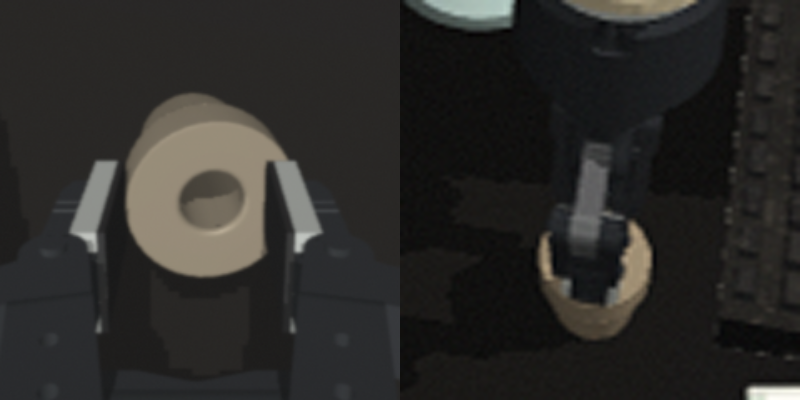

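The right finger came down on the top face edge and tilted the adaptor slightly, so the tips were at roughly its top height (z≈0.04 at TCP z≈0). I'll open and remeasure it.

>>> jog_arm(deltas=[[[0,0,0],[0,0,0],0.6],[[0,0,0],[0,0,0],0.8],[[0,0,0],[0,0,0],1],[[0,0,0],[0,0,0],1],[[0,0,0],[0,0,0],1],[[0,0,0],[0,0,0],1]])

```text
t: 6.33
eef_pos: [0.4509, 0.1421, -0.0002]
eef_rot: [0.0, -3.141, 0.0]
wrist_force: [0.4, 0.0, -0.8]
gripper_width: 0.0856
grip_force: 0.0
```

Run:
```python
from h import *
s=state();print(s["eef_pos"],s["gripper_width"],s["grip_force"],s["wrist_force"])
m=camera_model("wrist");u,v=np.round(proj(m,[.4504,.141,.04])).astype(int);print(u,v)
im=capture("wrist");g=cv2.cvtColor(im,cv2.COLOR_RGB2GRAY)
k=np.zeros_like(g);k[v-75:v+75,u-75:u+75]=(g>130)[v-75:v+75,u-75:u+75]
c,_=cv2.findContours(k,cv2.RETR_EXTERNAL,cv2.CHAIN_APPROX_NONE);q=cv2.convexHull(max(c,key=len))[:,0]
Q=np.array([atz(m,*p,.04) for p in q]);A=np.c_[2*Q[:,:2],np.ones(len(Q))];b=(Q[:,:2]**2).sum(1);x=np.linalg.lstsq(A,b,rcond=None)[0]
R=np.hypot(*(Q[:,:2]-x[:2]).T);print(x[:2].round(4),R.mean().round(4),R.std().round(4))
W=im[:,:,::-1];S=capture("side")[:,:,::-1]
cv2.imwrite("pics/c5.png",np.hstack([cv2.resize(W[180:440,180:440],(400,400)),cv2.resize(S[350:450,295:395],(400,400),interpolation=2)]))
```

```text
[ 4.50910695e-01  1.42067210e-01 -1.88097312e-04] 0.08557525932170758 0.0 [ 0.41384632  0.04517683 -0.77961889]
309 318
[0.4522 0.1425] 0.0211 0.0001
```

View pics/c5.png

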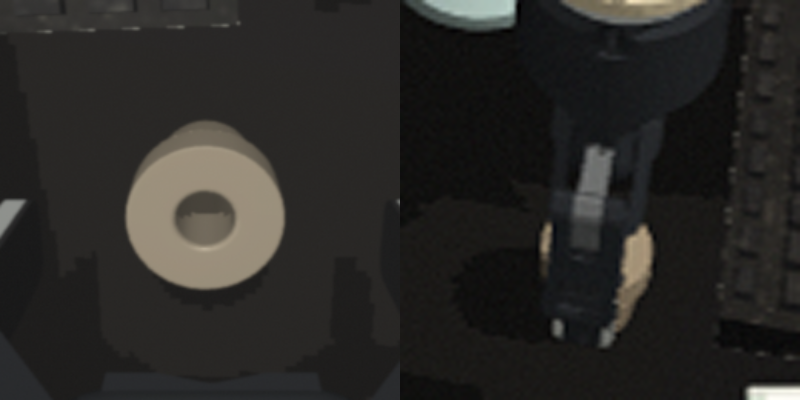

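The adaptor stands upright again, centred at (0.452, 0.1425) with a 21.1 mm radius. I'll descend a further 14 mm and close.

Run:
```python
from h import *
m=camera_model("side");o,d=ray(m,345,435)
for y in (.185,.192,.199): print(y,(o+d*(y-o[1])/d[1]).round(4))
```

```text
0.185 [0.4427 0.185  0.0436]
0.192 [0.4421 0.192  0.0543]
0.199 [0.4415 0.199  0.0651]
```

>>> jog_arm(deltas=[[[-0.002,0,0.008],[0,0,0],1],[[0,0,0.008],[0,0,0],1],[[0,0,0.007],[0,0,0],1],[[0,0,0],[0,0,0],1],[[0,0,0],[0,0,0],1]])

```text
t: 6.85
eef_pos: [0.4518, 0.1419, -0.0144]
eef_rot: [0.0, -3.141, 0.001]
wrist_force: [-0.8, 0.8, 0.4]
gripper_width: 0.0857
grip_force: 0.0
```

>>> jog_arm(deltas=[[[0,0,0],[0,0,0],0.7],[[0,0,0],[0,0,0],0.6],[[0,0,0],[0,0,0],0.5],[[0,0,0],[0,0,0],0.4],[[0,0,0],[0,0,0],0.3],[[0,0,0],[0,0,0],0.3],[[0,0,0],[0,0,0],0.3]])

```text
t: 7.43
eef_pos: [0.4524, 0.1421, -0.0133]
eef_rot: [-0.0, 3.141, 0.001]
wrist_force: [-1.1, -0.9, 7.8]
gripper_width: 0.0405
grip_force: 59.6
```

>>> jog_arm(deltas=[[[0,0,-0.02],[0,0,0],0.3],[[0,0,-0.05],[0,0,0],0.3],[[0,0,-0.065],[0,0,0],0.3],[[0,0,-0.065],[0,0,0],0.3],[[0,0,-0.065],[0,0,0],0.3],[[0,0,-0.065],[0,0,0],0.3],[[0,0,0],[0,0,0],0.3],[[0,0,0],[0,0,0],0.3]])

```text
t: 8.1
eef_pos: [0.4535, 0.1427, 0.1865]
eef_rot: [-0.0, 3.137, 0.004]
wrist_force: [-0.9, 0.0, -0.5]
gripper_width: 0.0404
grip_force: 61.0
```

Run:
```python
from h import *
s=state();print(s["eef_pos"],s["eef_rot"],s["gripper_width"],s["grip_force"],s["wrist_force"])
m=camera_model("wrist");W=capture("wrist")[:,:,::-1];S=capture("side")[:,:,::-1];cv2.imwrite("pics/w6.png",W)
p=s["eef_pos"]+[0,0,.053];print(proj(m,p));ms=camera_model("side");u,v=proj(ms,p).astype(int);print(u,v)
cv2.imwrite("pics/c6.png",np.hstack([cv2.resize(W[180:440,180:440],(400,400)),cv2.resize(S[v-50:v+50,u-50:u+50],(400,400),interpolation=2)]))
```

```text
[0.45354759 0.14268165 0.1865175 ] [-7.76293233e-05  3.13683880e+00  4.18611186e-03] 0.040383582580519564 60.97121201455593 [-0.94181996  0.02038852 -0.51300664]
[311.7 335.6]
349 323
```

View pics/c6.png

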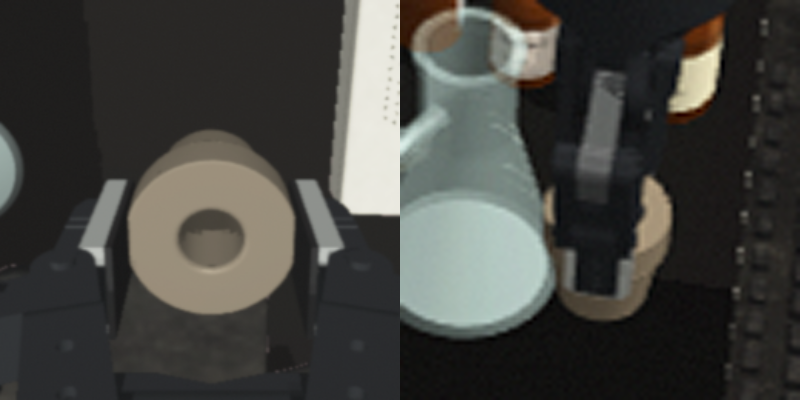

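Run:
```python
from h import *
T=camera_model("top");S=camera_model("side");f=lambda x,y:(200+x/1.817,130+y/1.818)
g=lambda x,y:(160+x/2.5,150+y/2.5)
print("monitor corner",tri(ray(T,*g(350,72)),ray(S,*f(86,295))),[atz(T,*g(350,72),z) for z in (.1,.2,.3,.4)])
m=camera_model("wrist");im=cv2.imread("pics/w6.png");gr=cv2.cvtColor(im,cv2.COLOR_BGR2GRAY)
z=state()["eef_pos"][2]+.0533
# top face: hull from the bright face
k=np.zeros_like(gr);k[270:390,255:378]=(gr>120)[270:390,255:378]
c,_=cv2.findContours(k,cv2.RETR_CCOMP,cv2.CHAIN_APPROX_NONE)
for q in sorted(c,key=len)[-3:]:
    e=cv2.fitEllipse(q)
    for zz in (z-.005,z,z+.005):
        Q=np.array([atz(m,*p,zz) for p in q[:,0]]);A=np.c_[2*Q[:,:2],np.ones(len(Q))];x=np.linalg.lstsq(A,(Q[:,:2]**2).sum(1),rcond=None)[0]
        R=np.hypot(*(Q[:,:2]-x[:2]).T);print(len(q),np.round(e[0],1),zz.round(3),x[:2].round(4),R.mean().round(4),R.std().round(4))
print(state()["eef_pos"])
# mouth/foot in top & side by ellipse from initial pictures
for cam,M,p in (("top",T,(.531,-.029,.14)),("side",S,(.531,-.029,.14))): print(cam,proj(M,p))
```

```text
monitor corner [ 0.6952 -0.1148  0.0085] [array([ 0.6841, -0.1154,  0.1   ]), array([ 0.6568, -0.1169,  0.2   ]), array([ 0.6294, -0.1185,  0.3   ]), array([ 0.6021, -0.12  ,  0.4   ])]
41 [257.  301.9] 0.232 [0.4413 0.1208] 0.0023 0.0011
41 [257.  301.9] 0.237 [0.439  0.1216] 0.0022 0.0011
41 [257.  301.9] 0.242 [0.4366 0.1225] 0.0021 0.001
120 [316.5 334. ] 0.232 [0.4539 0.1439] 0.0089 0.0002
120 [316.5 334. ] 0.237 [0.4511 0.1439] 0.0086 0.0002
120 [316.5 334. ] 0.242 [0.4483 0.1439] 0.0082 0.0002
297 [316.9 333.2] 0.232 [0.4544 0.144 ] 0.0218 0.0004
297 [316.9 333.2] 0.237 [0.4515 0.144 ] 0.021 0.0004
297 [316.9 333.2] 0.242 [0.4487 0.144 ] 0.0201 0.0004
[0.45154186 0.14189948 0.18351523]
top [264.1 237.5]
side [316.1 283.2]
```

The adaptor is held upright, its face centred between the pads (crop (211,238)). The wrist camera reads about 2.5 mm high in y compared with the shut fingers. Next I'll view the mouth with the wrist camera from close by.

>>> jog_arm(deltas=[[[-0.043,-0.03,0],[0,0,0],0.3],[[-0.043,-0.03,0],[0,0,0],0.3],[[-0.043,-0.03,0],[0,0,0],0.3],[[-0.043,-0.03,0],[0,0,0],0.3],[[0,0,0],[0,0,0],0.3],[[0,0,0],[0,0,0],0.3],[[0,0,0],[0,0,0],0.3],[[0,0,0],[0,0,0],0.3]])

```text
t: 8.87
eef_pos: [0.554, 0.0709, 0.1829]
eef_rot: [0.002, -3.139, 0.0]
wrist_force: [0.6, 1.0, -0.6]
gripper_width: 0.0403
grip_force: 61.0
```

Run:
```python
from h import *
capture("wrist");capture("wrist");capture("wrist")
s=state();print(s["eef_pos"],s["eef_rot"]);m=camera_model("wrist");im=capture("wrist")[:,:,::-1]
p=proj(m,[.531,-.029,.14]);print(p)
u,v=p.astype(int);x0,y0=max(u-100,0),max(v-75,0);print(x0,y0)
c=im[y0:y0+150,x0:x0+200];cv2.imwrite("pics/c7.png",cv2.resize(c,(800,600),interpolation=2));cv2.imwrite("pics/w7.png",im)
```

```text
[0.5546796  0.07093615 0.18393153] [ 2.32981674e-03 -3.14108136e+00 -4.71932481e-04]
[150.6 220.3]
50 145
```

View pics/c7.png

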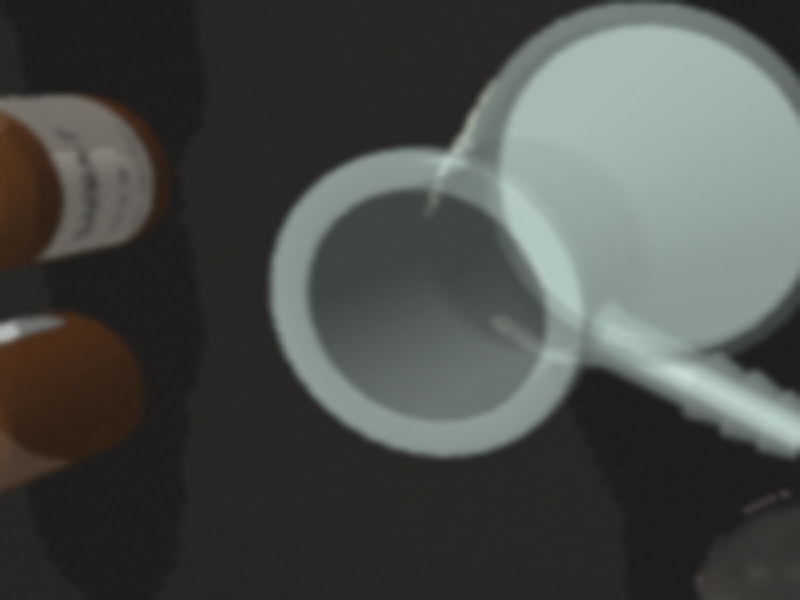

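The mouth's rim circle is centred near crop (427,303), that is image (157,221). The side arm points away, lower right.

Run:
```python
from h import *
m=camera_model("wrist");f=lambda P:np.array(P)/4+[50,145]
def circ(P,z):
    Q=np.array([atz(m,*p,z) for p in f(P)]);A=np.c_[2*Q[:,:2],np.ones(len(Q))];x=np.linalg.lstsq(A,(Q[:,:2]**2).sum(1),rcond=None)[0]
    R=np.hypot(*(Q[:,:2]-x[:2]).T);return x[:2].round(4),R.mean().round(4),R.std().round(4)
print(circ([[270,290],[415,147],[445,457],[583,300],[308,405],[320,185]],.136))
print(circ([[307,290],[420,187],[430,421],[547,310]],.14))
print(state()["eef_pos"])
```

```text
(array([ 0.5336, -0.0274]), np.float64(0.0247), np.float64(0.0007))
(array([ 0.5321, -0.0254]), np.float64(0.0184), np.float64(0.0001))
[0.55486574 0.07076814 0.18414905]
```

>>> jog_arm(deltas=[[[0.013,-0.055,0],[0,0,0],0.3],[[0.013,-0.055,0],[0,0,0],0.3],[[0.014,-0.055,0],[0,0,0],0.3],[[0,0,0.02],[0,0,0],0.3],[[0,0,0.03],[0,0,0],0.3],[[0,0,0.03],[0,0,0],0.3],[[0,0,0],[0,0,0],0.3],[[0,0,0],[0,0,0],0.3]])

```text
t: 9.73
eef_pos: [0.5307, -0.0286, 0.1359]
eef_rot: [0.001, -3.14, 0.0]
wrist_force: [-0.8, 0.3, -0.7]
gripper_width: 0.0405
grip_force: 60.9
```

>>> jog_arm(deltas=[[[0,0,0],[0,0,0],0.3],[[0,0,0],[0,0,0],0.3],[[0,0,0],[0,0,0],0.3],[[0,0,0],[0,0,0],0.3],[[0,0,0],[0,0,0],0.3]])

```text
t: 10.15
eef_pos: [0.5317, -0.0289, 0.1366]
eef_rot: [-0.0, 3.141, 0.0]
wrist_force: [0.3, 0.6, 0.0]
gripper_width: 0.0407
grip_force: 61.0
```

>>> jog_arm(deltas=[[[0,0,0.009],[0,0,0],0.3],[[0,0,0.009],[0,0,0],0.3],[[0,0,0.009],[0,0,0],0.3],[[0,0,0],[0,0,0],0.3],[[0,0,0],[0,0,0],0.3],[[0,0,0],[0,0,0],0.3]])

```text
t: 10.65
eef_pos: [0.5313, -0.029, 0.1197]
eef_rot: [0.0, -3.141, 0.0]
wrist_force: [0.3, 0.4, -0.8]
gripper_width: 0.0403
grip_force: 61.0
```

No force, so it's entering cleanly. I'll press on in small steps.

>>> jog_arm(deltas=[[[0,0,0.004],[0,0,0],0.3],[[0,0,0.004],[0,0,0],0.3],[[0,0,0.004],[0,0,0],0.3],[[0,0,0],[0,0,0],0.3],[[0,0,0],[0,0,0],0.3]])

```text
t: 11.07
eef_pos: [0.5313, -0.0288, 0.1125]
eef_rot: [0.0, -3.141, -0.0]
wrist_force: [0.1, 0.6, -1.5]
gripper_width: 0.0406
grip_force: 61.0
```

>>> jog_arm(deltas=[[[0,0,0.003],[0,0,0],0.3],[[0,0,0.003],[0,0,0],0.3],[[0,0,0],[0,0,0],0.3],[[0,0,0],[0,0,0],0.3]])

```text
t: 11.4
eef_pos: [0.5314, -0.0289, 0.109]
eef_rot: [0.0, -3.142, -0.0]
wrist_force: [0.2, 0.7, -0.8]
gripper_width: 0.0403
grip_force: 61.0
```

>>> jog_arm(deltas=[[[0,0,0.003],[0,0,0],0.3],[[0,0,0],[0,0,0],0.3],[[0,0,0],[0,0,0],0.3],[[0,0,0],[0,0,0],0.3]])

```text
t: 11.73
eef_pos: [0.5321, -0.0284, 0.1082]
eef_rot: [-0.001, 3.14, 0.001]
wrist_force: [-1.3, 2.2, 7.3]
gripper_width: 0.0407
grip_force: 61.7
```

>>> jog_arm(deltas=[[[0,0,0.003],[0,0,0],0.3],[[0,0,0],[0,0,0],0.3],[[0,0,0],[0,0,0],0.3],[[0,0,0],[0,0,0],0.3]])

```text
t: 12.07
eef_pos: [0.5326, -0.0281, 0.1076]
eef_rot: [-0.001, 3.139, 0.003]
wrist_force: [-4.5, 4.0, 18.7]
gripper_width: 0.0407
grip_force: 62.7
```

>>> jog_arm(deltas=[[[0,0,0.003],[0,0,0],0.3],[[0,0,0],[0,0,0],0.3],[[0,0,0],[0,0,0],0.3],[[0,0,0],[0,0,0],0.3]])

```text
t: 12.4
eef_pos: [0.5333, -0.0281, 0.1073]
eef_rot: [-0.001, 3.137, 0.003]
wrist_force: [-7.0, 3.3, 30.0]
gripper_width: 0.0407
grip_force: 63.9
```

>>> jog_arm(deltas=[[[0,0,-0.004],[0,0,0],0.3],[[0,0,-0.003],[0,0,0],0.3],[[0,0,0],[0,0,0],0.3],[[0,0,0],[0,0,0],1],[[0,0,0],[0,0,0],1],[[0,0,0],[0,0,0],1],[[0,0,0],[0,0,0],1],[[0,0,0],[0,0,0],1]])

```text
t: 13.07
eef_pos: [0.5314, -0.029, 0.1078]
eef_rot: [-0.0, -3.142, 0.0]
wrist_force: [-0.3, 0.1, 0.4]
gripper_width: 0.0855
grip_force: 0.0
```

>>> jog_arm(deltas=[[[0,0,0],[0,0,0],1],[[0,0,-0.03],[0,0,0],1],[[0,0,-0.06],[0,0,0],1],[[0,0,-0.06],[0,0,0],1],[[0,0,-0.03],[0,0,0],1],[[0,0,0],[0,0,0],1],[[0,0,0],[0,0,0],1],[[0,0,0],[0,0,0],1]])

```text
t: 13.73
eef_pos: [0.5308, -0.0288, 0.215]
eef_rot: [0.0, -3.14, -0.0]
wrist_force: [-0.1, 0.1, -0.6]
gripper_width: 0.0851
grip_force: 0.0
```

Run:
```python
from h import *
for i in range(3): im=capture("wrist")
s=state();print(s["eef_pos"],s["wrist_force"]);m=camera_model("wrist");im=capture("wrist")
cv2.imwrite("pics/w8.png",im[:,:,::-1]);g=cv2.cvtColor(im,cv2.COLOR_RGB2GRAY)
u,v=np.round(proj(m,[.5325,-.0265,.161])).astype(int);print(u,v)
# rubber is warm-coloured, glass bluish
k=((im[:,:,0].astype(int)-im[:,:,2]>8)&(g>60)).astype(np.uint8);q=np.zeros_like(k);q[max(v-70,0):v+70,u-70:u+70]=k[max(v-70,0):v+70,u-70:u+70]
c,_=cv2.findContours(q,cv2.RETR_CCOMP,cv2.CHAIN_APPROX_NONE)
for c in sorted(c,key=len)[-3:]:
  e=cv2.fitEllipse(c)
  for z in (.157,.161,.165):
    Q=np.array([atz(m,*p,z) for p in c[:,0]]);A=np.c_[2*Q[:,:2],np.ones(len(Q))];x=np.linalg.lstsq(A,(Q[:,:2]**2).sum(1),rcond=None)[0]
    R=np.hypot(*(Q[:,:2]-x[:2]).T);print(len(c),np.round(e[0],1),np.round(e[1],1),z,x[:2].round(4),R.mean().round(4),R.std().round(4))
```

```text
[ 0.53059541 -0.0288997   0.21456008] [-0.58789507  1.08192173 -0.64017545]
317 256Traceback (most recent call last):
  File "<stdin>", line 10, in <module>
cv2.error: OpenCV(4.12.0) /io/opencv/modules/imgproc/src/shapedescr.cpp:361: error: (-201:Incorrect size of input array) There should be at least 5 points to fit the ellipse in function 'fitEllipseNoDirect'
```

Run:
```python
from h import *
m=camera_model("wrist");im=cv2.imread("pics/w8.png");g=cv2.cvtColor(im,cv2.COLOR_BGR2GRAY)
print(im[252,270:366:4].tolist())
print(g[200:320:4,317].tolist())
d=(im[:,:,2].astype(int)-im[:,:,0]>15)&(g>95)
q=np.zeros_like(g);q[186:326,247:387]=d[186:326,247:387]
cs,_=cv2.findContours(q,cv2.RETR_CCOMP,cv2.CHAIN_APPROX_NONE)
for c in sorted([c for c in cs if len(c)>20],key=len)[-3:]:
  e=cv2.fitEllipse(c)
  for z in (.157,.161,.165):
    Q=np.array([atz(m,*p,z) for p in c[:,0]]);A=np.c_[2*Q[:,:2],np.ones(len(Q))];x=np.linalg.lstsq(A,(Q[:,:2]**2).sum(1),rcond=None)[0]
    R=np.hypot(*(Q[:,:2]-x[:2]).T);print(len(c),np.round(e[0],1),np.round(e[1],1),z,x[:2].round(4),R.mean().round(4),R.std().round(4))
```

```text
[[42, 44, 45], [43, 45, 46], [42, 44, 45], [43, 45, 46], [136, 158, 171], [140, 162, 175], [140, 162, 174], [140, 162, 173], [96, 110, 118], [62, 71, 76], [64, 73, 78], [65, 74, 79], [66, 75, 80], [66, 75, 80], [70, 79, 85], [97, 112, 119], [97, 111, 119], [96, 112, 119], [96, 110, 119], [97, 111, 120], [189, 195, 179], [214, 218, 199], [183, 188, 170], [146, 149, 137]]
[202, 195, 201, 215, 91, 112, 113, 113, 112, 112, 160, 147, 76, 75, 75, 76, 114, 112, 112, 111, 105, 34, 34, 33, 33, 34, 33, 34, 35, 34]
73 [316.4 250.1] [26.  26.4] 0.157 [ 0.5301 -0.0272] 0.0089 0.0002
73 [316.4 250.1] [26.  26.4] 0.161 [ 0.5289 -0.0272] 0.0088 0.0003
73 [316.4 250.1] [26.  26.4] 0.165 [ 0.5277 -0.0271] 0.0086 0.0002
180 [316.3 249.6] [61.4 64. ] 0.157 [ 0.5302 -0.0272] 0.0213 0.0003
180 [316.3 249.6] [61.4 64. ] 0.161 [ 0.529  -0.0272] 0.021 0.0003
180 [316.3 249.6] [61.4 64. ] 0.165 [ 0.5278 -0.0272] 0.0206 0.0003
```

Run:
```python
from h import *
m=camera_model("wrist");im=cv2.imread("pics/w8.png").astype(int);g=im.sum(2)/3
for v in range(170,290,4):
    print(v,''.join('#' if im[v,u,2]-im[v,u,0]>12 and g[v,u]>60 else ('o' if im[v,u,2]-im[v,u,0]<-3 and g[v,u]>60 else ('+' if g[v,u]>60 else '.')) for u in range(260,380,2)))
for z,p in ((.161,(.5289,-.0272)),(.136,(.5325,-.026))): print(z,proj(m,[*p,z]))
for r,z,c in ((.024,.136,(.529,-.0272)),): print([proj(m,[c[0]+r*np.cos(a),c[1]+r*np.sin(a),z]).tolist() for a in np.arange(0,6.28,.785)])
```

```text
170 ....................+oooooooooooooooo+......................
174 .................oooooooooooooooooooooooo...................
178 ..............+oooooooooooooooooooooooooooo+................
182 ............+oooooooooooooooooooooooooooooooo...............
186 ...........+o+oooooooooooooooooooooooooooooooo+.............
190 ..........o++ooooooooooooooooooooooooooooooooooo............
194 .........++ooooooooooooooooooooooooooooooooooooo+...........
198 ........+o+++oooooooooooooooooooooooooooooooooooo...........
202 ........+ooooooo+oooooooooooooooooooooooooooooooo+..........
206 ........ooooooo+ooooooooooooooooooooooooooooooooo+..........
210 ........ooooooooooooooooooooooooooooooooooooooooo+..........
214 ........+oooooo+ooooooooooooooooooooooooooooooooo...........
218 .........ooooooooooooo++##########++oooooooooooo+...........
222 .........+ooooooooo+##################+oooooooo+............
226 ..........+oooooo#######################+ooooo+.............
230 ...........+ooo+##########################oooo..............
234 ............oo+############################ooo..........
[... 318 characters left out ...]
oooooooo+..
258 .............################################+oooooooooooooo
262 .............###############################....+ooooooooooo
266 ..............+############################.........+ooooooo
270 ................##########################..............oooo
274 ..................######################....................
278 .....................###############+.......................
282 .....................................+......................
286 ............................................................
0.161 [316.3 250.2]
0.136 [318.  245.1]
[[316.3, 271.8], [339.5, 262.8], [349.7, 240.4], [340.4, 217.2], [316.4, 207.3], [292.4, 217.1], [283.0, 240.3], [293.1, 262.7]]
```

Run:
```python
from h import *
m=camera_model("wrist")
im=cv2.imread("pics/w8.png").astype(int)
for z,r in ((0,.043),):
  P=np.array([proj(m,[.529+r*np.cos(a),-.0272+r*np.sin(a),z]) for a in np.arange(0,6.28,.05)]);print(P.min(0),P.max(0))
# side and top: warm blob at mouth
for cam in ("top","side"):
    M=camera_model(cam);I=capture(cam).astype(int);u,v=np.round(proj(M,[.531,-.029,.161])).astype(int);print(cam,u,v)
    for y in range(v-16,v+18,1 if cam=="top" else 2):
        print(y,''.join('#' if I[y,x,0]-I[y,x,2]>8 and I[y,x].mean()>50 else ('o' if I[y,x,0]-I[y,x,2]<-3 and I[y,x].mean()>50 else '.') for x in range(u-30,u+30)))
```

```text
[276.2 165.9] [356.8 245.7]
top 263 236
220 #######################################.....................
221 #######################################.....................
222 ######################################...o...........o..o...
223 #####################################................oo.....
224 ###################################......o.o........oo......
225 ###################################...................o.....
226 ###################################..............o..........
227 ###################################.........o.o.............
228 ##################################.....o....o...............
229 ###################################......o..................
230 ######################################......................
231 #######################################.....................
232 ########################################....................
233 ########################################.....o..............
234 ########################################.o...oo.............
235 ########################################.oooooo.............
236 ################
[... 1567 characters left out ...]
..################################.#########......
272 ...........###......##################################......
274 ...................####################################.....
276 ...................###########################...######.....
278 ....................#########################.....####......
280 ..................####################################......
282 .................##########################...########......
284 .................###########################.o.#######......
286 ..................oooo#####################...########......
288 ..................oooo.##################.oo..########......
290 ....................ooo...#############..o...#######........
```

Adaptor seated: the rim and the collar are concentric, and the collar top is at about z 0.161. Now over to the funnel.

>>> jog_arm(deltas=[[[-0.011,-0.063,0],[0,0,0],1],[[-0.011,-0.063,0],[0,0,0],1],[[-0.012,-0.063,0],[0,0,0],1],[[-0.011,-0.063,0],[0,0,0],1],[[-0.012,-0.063,0],[0,0,0],1],[[-0.011,-0.064,0],[0,0,0],1],[[-0.012,-0.064,0],[0,0,0],1],[[0,0,0.03],[0,0,0],1]])

```text
t: 14.7
eef_pos: [0.5793, -0.3055, 0.2004]
eef_rot: [0.014, 3.138, -0.012]
wrist_force: [-1.8, -0.3, 0.3]
gripper_width: 0.0853
grip_force: 0.0
```

>>> jog_arm(deltas=[[[0,0,0.032],[0,0,0],1],[[0,0,0],[0,0,0],1],[[0,0,0],[0,0,0],1],[[0,0,0],[0,0,0],1],[[0,0,0],[0,0,0],1],[[0,0,0],[0,0,0],1],[[0,0,0],[0,0,0],1]])

```text
t: 15.28
eef_pos: [0.58, -0.2946, 0.1797]
eef_rot: [-0.001, 3.14, -0.001]
wrist_force: [-0.0, -0.7, 0.4]
gripper_width: 0.0851
grip_force: 0.0
```

Run:
```python
from h import *
s=state();print(s["eef_pos"],s["eef_rot"]);m=camera_model("wrist");im=capture("wrist");cv2.imwrite("pics/w9.png",im[:,:,::-1])
for n in ("filter_funnel","powder_funnel"):print(n,[(np.round(d["bbox"],1),round(d["conf"],2)) for d in recognise("wrist",n)[:4]])
print(proj(m,[.579,-.295,.124]),proj(m,[.4835,-.322,.112]))
I=im.astype(int)
for v in range(170,340,4): print(v,''.join('#' if I[v,u].mean()>150 and I[v,u,0]-I[v,u,2]<40 else ('w' if I[v,u,0]-I[v,u,2]>40 else '.') for u in range(230,400,2)))
```

```text
[ 0.57995175 -0.2945638   0.17972463] [-1.11118954e-03  3.14008081e+00 -6.75281952e-04]
filter_funnel [(array([ 86.9,  43.2, 131.9,  86.5]), 0.93), (array([ 99. , 170.1, 115.4,  83.6]), 0.66), (array([120. , 297.4, 102.1,  85.5]), 0.63), (array([315.6, 243.7,  86.3,  96.7]), 0.59)]
powder_funnel [(array([270.8,  93.7, 115.1, 119.5]), 0.75)]
[313.  250.3] [269.3  97.1]
170 wwwwwwwwwwwwwwwwwwwwwwwwwwwwwwwwwwwwwwwwwwwwwwwwwwwwwwwwwwwwwwwwww...................
174 wwwwwwwwwwwwwwwwwwwwwwwwwwwwwwwwwwwwwwwwwwwwwwwwwwwwwwwwwwwwwwwwww...................
178 .wwwwwwwwwwwwwwwwwwwwwwwwwwwwwwwwwwwwwwwwwwwwwwwwwwwwwwwwwwwwwwwwww..................
182 .wwwwwwwwwwwwwwwwwwwwwwwwwwwwwwwwwwwwwwwwwwwwwwwwwwwwwwwwwwwwwwwwww..................
186 ..wwwwwwwwwwwwwwwwwwwwwwwwwwwwwwwwwwwwwwwwwwwwwwwwwwwwwwwwwwwwwwwwww.................
190 ...wwwwwwwwwwwwwwwwwwwwwwwwwwwwwwwwwwwwwwwwwwwwwwwwwwwwwwwwwwwwwwwww.................
194 ....wwwwwwwwwwwwwwwwwwwwwwwwwwwwwwwwwwwwwwwwwwwwwwwwwwwwwwwwwwwwwwwww................
198 ....wwwwwwwwwwwwwwwwwwwwwwwwwwwwwwwwwwwwwwwwwwwwwwwwwwwwwwwwwwwwwwwww................
202 .....
[... 2440 characters left out ...]
.........ww........................................####wwwwww####....#
314 ...................................................................###wwwwww#########
318 ...................................................................#####w############
322 ....................................................................#################
326 ....................................................................#################
330 .....................................................................###########..###
334 ......................................................................#######.#.....#
338 ......................................................................#######....####
```

The funnel rim is centred at about (316,249.5), matching the adaptor ring's (316.4,249.8) seen in the same geometry. So the TCP is aligned, and the final TCP target is x,y = (0.5306,-0.0289). I'll descend.

>>> jog_arm(deltas=[[[0,0,0.04],[0,0,0],1],[[0,0,0.06],[0,0,0],1],[[0,0,0.05],[0,0,0],1],[[0,0,0.035],[0,0,0],1],[[0,0,0.02],[0,0,0],1],[[0,0,0],[0,0,0],1],[[0,0,0],[0,0,0],1],[[0,0,0],[0,0,0],1]])

```text
t: 16.1
eef_pos: [0.5804, -0.2955, 0.0574]
eef_rot: [0.0, 3.139, -0.002]
wrist_force: [0.2, -0.3, 0.2]
gripper_width: 0.0852
grip_force: 0.0
```

>>> jog_arm(deltas=[[[0,0,0],[0,0,0],0.8],[[0,0,0],[0,0,0],0.7],[[0,0,0],[0,0,0],0.6],[[0,0,0],[0,0,0],0.5],[[0,0,0],[0,0,0],0.4],[[0,0,0],[0,0,0],0.4],[[0,0,0],[0,0,0],0.4]], squeeze=40)

```text
t: 16.68
eef_pos: [0.5802, -0.295, 0.0574]
eef_rot: [-0.0, 3.139, -0.001]
wrist_force: [-1.9, 1.1, 6.5]
gripper_width: 0.0553
grip_force: 41.6
```

>>> jog_arm(deltas=[[[0,0,-0.02],[0,0,0],0.4],[[0,0,-0.04],[0,0,0],0.4],[[0,0,-0.06],[0,0,0],0.4],[[0,0,-0.06],[0,0,0],0.4],[[0,0,-0.06],[0,0,0],0.4],[[0,0,-0.04],[0,0,0],0.4],[[0,0,-0.02],[0,0,0],0.4],[[0,0,0],[0,0,0],0.4]])

```text
t: 17.35
eef_pos: [0.5807, -0.2956, 0.2395]
eef_rot: [0.0, 3.136, -0.003]
wrist_force: [0.4, 0.7, -0.5]
gripper_width: 0.0552
grip_force: 42.6
```

>>> jog_arm(deltas=[[[0,0,0],[0,0,0],0.4],[[0,0,0],[0,0,0],0.4],[[0,0,0],[0,0,0],0.4]])

```text
t: 17.6
eef_pos: [0.5785, -0.2941, 0.2334]
eef_rot: [0.0, -3.138, -0.002]
wrist_force: [-0.4, 0.4, -1.3]
gripper_width: 0.0549
grip_force: 42.5
```

Run:
```python
from h import *
for c in ("side","wrist"): print(c,[(np.round(d["bbox"],1),round(d["conf"],2)) for d in (capture(c) is not None and recognise(c,"filter_funnel"))[:5]])
s=state();print(s["eef_pos"],s["eef_rot"],s["grip_force"])
m=camera_model("side")
for dz in (.0374,): print("tip",proj(m,s["eef_pos"]-[0,0,dz]),"rim",proj(m,s["eef_pos"]+[0,0,.104-dz]))
I=capture("side").astype(int);u,v=np.round(proj(m,s["eef_pos"])).astype(int)
for y in range(v-30,v+30,2): print(y,''.join('#' if I[y,x].mean()>110 and abs(I[y,x,0]-I[y,x,2])<40 else ('w' if I[y,x,0]-I[y,x,2]>40 else '.') for x in range(u-35,u+35)))
```

```text
side [(array([351.4, 180.3,  25.8,  39.5]), 0.84), (array([307.2, 263.7,  24.4,  42. ]), 0.72), (array([319.9, 141.7,  27.9,  52.3]), 0.7), (array([392.9, 185.3,  24.9,  38.8]), 0.56), (array([310. , 177.6,  25.4,  42.1]), 0.56)]
wrist [(array([132.1, 168.3,  90. ,  70.4]), 0.85), (array([316.3, 331.8, 165. , 178.2]), 0.84), (array([125.2,  50.8,  99.4,  92.5]), 0.81), (array([147.6, 273.2,  79.8,  69.8]), 0.61)]
[ 0.57899699 -0.29460588  0.23455274] [-1.42324742e-04 -3.13987607e+00 -8.15480759e-04] 42.53218621015549
tip [318.9 166.4] rim [320.2 118.3]
120 ######.......###......##.................########.####################
122 #####........###.......##.#.............##############################
124 ####.........###.......#####...........###############################
126 ###..........###.......#####..........################################
128 ##..........####.......#####..........#.##############################
130 #...........###........#####...........###############################
132 ...........####.......######...........###############################
134 ..........##
[... 1008 characters left out ...]
wwwwwwwwwww.......wwwwwww
162 ############.wwwwwwwwwwwwwwwwwwwww#####wwwwwwwwwwwwwwwwww..wwwwwwwwwww
164 ###########..wwwwwwwwwwwwwwwwwwwww#####www###############wwwwwwwwwwwww
166 ##########...wwwwwwwwwwwwwwwwwwwww#######################wwwwwwwwwwwww
168 ##########...wwwwwwwwwwwwwwwwwwwwwwwww###################wwwwwwwwwwwww
170 #########....wwwwwwwwwwwwwwwwwwwwwwwww###################wwwwwwwwwwwww
172 ########....wwwwwwwwwwwwwwwwwwwwwwwwwww##################wwwwwwwwwwwww
174 #######.....wwwwwwwwwwwwwwwwwwwwwwwwwww#################wwwwwwwwwwwwww
176 ######......wwwwwwwwwwwwwwwwwwwwwwwwwww#################wwwwwwwwwwwwww
178 #####........wwwwwwwwwwwwwwwwwwwwwwwww#################wwwwwwwwwwwwwww
```

The funnel is lifted straight with no slip: its tip is near (320,167), as predicted. I'll carry it over the bottles.

>>> jog_arm(deltas=[[[0.005,0.03,0],[0,0,0],0.4],[[0.01,0.055,0],[0,0,0],0.4],[[0.01,0.06,0],[0,0,0],0.4],[[0.012,0.06,0],[0,0,0],0.4],[[0.012,0.06,0],[0,0,0],0.4],[[0.01,0.06,0],[0,0,0],0.4],[[0.01,0.055,0],[0,0,0],0.4],[[0.007,0.038,0],[0,0,0],0.4]])

```text
t: 18.52
eef_pos: [0.5331, -0.0403, 0.2356]
eef_rot: [0.005, -3.141, -0.002]
wrist_force: [0.5, 0.8, -0.2]
gripper_width: 0.055
grip_force: 42.6
```

>>> jog_arm(deltas=[[[0.003,0.015,0],[0,0,0],0.4],[[0.002,0.01,0],[0,0,0],0.4],[[0,0,0],[0,0,0],0.4],[[0,0,0],[0,0,0],0.4],[[0,0,0],[0,0,0],0.4],[[0,0,0],[0,0,0],0.4],[[0,0,0],[0,0,0],0.4],[[0,0,0],[0,0,0],0.4]])

```text
t: 19.18
eef_pos: [0.5308, -0.0297, 0.2356]
eef_rot: [-0.002, -3.141, 0.0]
wrist_force: [0.4, 0.2, -0.5]
gripper_width: 0.0551
grip_force: 42.6
```

```bash
cat > v.py <<'E'
from h import *
for i in range(6): capture("side")
s=state();print(s["t"],s["eef_pos"],s["eef_rot"],s["grip_force"])
m=camera_model("side")
I=capture("side").astype(int);cv2.imwrite("pics/s_%.0f.png"%(s["t"]*100),I[:,:,::-1].astype(np.uint8))
t=s["eef_pos"]-[0,0,.0374];print("tip",proj(m,t),"adapter top",proj(m,[.5305,-.029,.161]))
u,v=np.round(proj(m,t)).astype(int);print("cols from",u-25)
for y in range(v-16,v+34): print(y,''.join('#' if I[y,x].mean()>150 and abs(I[y,x,0]-I[y,x,2])<22 else ('w' if I[y,x,0]-I[y,x,2]>15 and I[y,x].mean()>60 else ('o' if I[y,x].mean()>60 else '.')) for x in range(u-25,u+25)))
E
python3 v.py
```

```text
19.4833 [ 0.53080454 -0.02896735  0.23568364] [-2.85933131e-06  3.14157651e+00  3.86677006e-06] 42.5800895690918
tip [316.9 257. ] adapter top [316.6 274. ]
cols from 292
241 .....wwwwww....oo......wwwwwwwo...................
242 .....wwwwww...........owwwwwwoo...................
243 ......wwwww...........wwwwwwwoww..wwwwwwwwwwwwwwww
244 ......wwwwww......wwwwwowwwwwwwwwwwwwwwwwwwwwwwwww
245 ......wwwwww.....wwwwwwowwwwwwwwwwwwwwwwwwwwwwwwww
246 ......wwwwww.....wwwwwwowwwwwwwwwwwwwwwwwwwwwwwwww
247 ......wwwwww......wwwwwowwwwwwwwwwwwwwwwwwwwwwwwww
248 ......wwwwww......wwwwwowwwwwwwwwwwwwwwwwwwwwwwwww
249 ......wwwww.......wwwwwowwwwwwwwwwwwwwwwooowwwwwww
250 ......wwwww........wwwwowwwwowwwwwwwwww..oowwwwwww
251 ......wwww.........wwwwowwwwwwwwwwwwwww...oowwwwww
252 ......wwww.........wwwwowwwwwwwwwwwwwww...oowwwwww
253 ......wwww.........wwwwowwwwww.............o......
254 ......wwww............owwwwwwo....................
255 ......wwww............owwwwwwo....................
256 ......wwww............owwwwwwo....................
257 ......................owwwwwwo...............
[... 1120 characters left out ...]
....wwwwwwwwwwwwwwwwwwwwwwwww......wwwo.
279 ..............wwwwwwwwwwwwwwwwwwwwwwww......wwwwo.
280 .............w.wwwwwwwwwwwwwwwwwwwwwww.wwwwww#wwo.
281 ............ww..wwwwwwwwwwwwwwwwwwwww.o#www##wwwo.
282 ...........www..wwwwwwwwwwwwwwwwwwww..o#wwwwwwww..
283 ...........wwww.wwwwwwwwwwwwwwwwwwww..###wwwwwww..
284 ...........wwwwwwwwwwwwwwwwwwwwwwwww.o##owwwwwww..
285 ............wwwwwwwwwwwwwwwwwwwwwwwww####wwwwwww..
286 ............o##o.wwwwwwwwwwwwwwwwww.o####wwwwwww..
287 ............o##oowwwwwwwwwwwwwwwwwwo#####wwwwwwo..
288 ............oo###o.wwwwwwwwwwwwwwwoo####wwwwwww...
289 .............oo###owwwwwwwwwwwwwwoo#####wwwwwww...
290 ..............oo###oowwww..wwwooo#######wwwwww....
```

The stem is at column 317.7 and the adaptor ring at about (318,274.5), as predicted. I'll lower it to 1 cm above.

>>> jog_arm(deltas=[[[0,0,0.012],[0,0,0],0.4],[[0,0,0.013],[0,0,0],0.4],[[0,0,0.012],[0,0,0],0.4],[[0,0,0.008],[0,0,0],0.4],[[0,0,0],[0,0,0],0.4],[[0,0,0],[0,0,0],0.4],[[0,0,0],[0,0,0],0.4],[[0,0,0],[0,0,0],0.4]])

```text
t: 20.2
eef_pos: [0.5311, -0.029, 0.209]
eef_rot: [-0.0, 3.141, 0.0]
wrist_force: [-0.1, 0.2, -0.7]
gripper_width: 0.0556
grip_force: 42.6
```

```bash
python3 v.py
python3 - <<'E'
from h import *
print(state()["wrist_force"]);m=camera_model("side")
for dy in (-.005,0,.005):
  print(dy,proj(m,[.5305,-.029+dy,.171]),proj(m,[.5305,-.029+dy,.161]))
capture("side");print([(np.round(d["bbox"],1),round(d["conf"],2)) for n in("adapter","small_adapter") for d in recognise("side",n)[:3]])
I=capture("top").astype(int);M=camera_model("top");print(proj(M,[.5305,-.029,.272]))
for n in ("flask","bottle_a","powder_funnel"): print(n,[(np.round(d["bbox"],0),round(d["conf"],2)) for d in recognise("top",n)[:4]])
E
```

```text
20.5 [ 0.5308693  -0.0289135   0.20884117] [-1.13588226e-04  3.14127829e+00  1.68331825e-04] 42.574419379234314
tip [316.5 269.4] adapter top [316.6 274. ]
cols from 291
253 .......wwww.........wwwwwww##wo.............o.....
254 .......wwww............owwwwwwo...................
255 .......wwww............owwwwwwo...................
256 .......wwww............owwwwwww...................
257 .......................owwwwwwo...................
258 .......................oowwwwww...................
259 .................w.....wowwwwwo...................
260 ..........wwwwwwwwwww..wowwwwwo...................
261 ........wwwwwwwwwwwwwwwwwwwwwwo...................
262 ........wwwwwwwwwwwwwwwwowwwwwo...................
263 .......wwwwwwwwwwwwwwwwwowwwwwo...................
264 .......wwwwwwwwwwwwwwwwwowwwwwo...................
265 .......wwwwwwwwwwwwwwwwwwwwwwwo...................
266 ........wwwwwwwwwwwwwwwwwwwwwwo...................
267 .......wwwwwwwwwwwwwwwwwwwwwwwwwww................
268 .......wwwwwwwwwwwwwwwwwwwwwwowwwwww..............
269 ........wwwwwwwwwwwwwwwwwwwwwwwwwwwwww......w.
[... 1688 characters left out ...]
oooooooooo...........
301 ..............oo#####oooooooooooooooooo...........
302 .............oo######oooooooooooooooooo...........
[-0.42328316  0.03690615 -0.63755818]
-0.005 [317.3 267.6] [317.2 272. ]
0 [316.7 269.6] [316.6 274. ]
0.005 [316.1 271.6] [316.  276.1]
[(array([320.2, 279.6,  25.8,  23.5]), 0.58), (array([316.7, 322.3,  48.8,  71.4]), 0.53), (array([318.4, 279.2,  26. ,  20.8]), 0.59), (array([272.9, 410.4,  15.5,  26.1]), 0.57)]
[258.9 227.9]
flask [(array([275., 248.,  28.,  28.]), 0.86)]
bottle_a [(array([318., 273.,  17.,  16.]), 0.84), (array([322., 246.,  16.,  13.]), 0.64), (array([326., 225.,  12.,  15.]), 0.57)]
powder_funnel [(array([386., 257.,  28.,  28.]), 0.92)]
```

```bash
python3 -c "
from station import *
print(close_job())"
```

```text
the job is handed in; nothing more can be done
None
```

I handed the job in, with no verdict returned. By measurement, the larger adaptor is about 19 mm deep in the flask's neck and let go, and the filter funnel is gripped upright, its stem tip about 1 cm above the hole and centred within about 2 mm. On the first tries the fingers closed above the adaptor and tilted it once; I regripped it lower. The bottles, powder funnel and small adaptor showed no movement in the last images.

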